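# Set a fixture plate's overhang to a gauge and hold it

## Robot

A 6-joint arm with a two-finger parallel gripper is mounted at the origin on a cart in front of the work surface, level with it; the furniture and walls round the work are solid. World frame = base frame: x ahead of the robot, y to its left, z up, the work surface at z = 0. Lengths are in m, angles in rad, forces in N, time in s.
With the tool pointing down it reaches from about 0.35 to 0.775 m from the base axis. Payload 5.5 kg.
Tool frame: the origin (TCP) lies between the finger pads; the fingertips stand 11 mm ahead of it and the grasp point (between the pads) lies 8 mm behind it (tips_ahead is the distance from the TCP to the fingertips, in m); z points along the fingers, y is the line along which they close (so a half turn about z gives the same grasp; the last joint's range is limited). The gripper opens to 85 mm and grips with 20 to 120 N. Pads are 22 mm wide; open, the fingers measure 114 mm over their backs; the gripper's body (76 mm by 85 mm) begins 54 mm behind the grasp point. The pads swing forward as they close: fully open they stand 13 mm farther back than shut.
Start: joints at [0.989, 0.313, 0.046, 1.304, 0, 1.431], TCP at [0.246, 0.52, 0.218] pointing down, gripper open.
Joint ranges: [-2.76, 2.76], [-0.86, 1.69], [-1.03, 1.26], [-2.2, 2.34], [-1.47, 1.5], [-3.14, 3.14]. Speed limits (rad/s): [2.57, 2.57, 3.14, 3.14, 3.14, 3.14].

## Interface

Orientations are given as a unit quaternion [w, x, y, z].
In Python, from workcell import * gives the robot as it stands. The module is installed in compiled form; this text tells all that it offers.
- The arm moves only by the tool jog_arm, never from a script. Its argument "moves" is a list of rows, each an object with "fingers": the closure, from 0 (fully open) to 1 (shut); "slide": the shift along the tool's x, y, z in mm, a list of three; "angular": the turn, a rotation vector about the tool's x, y, z in degrees, a list of three. A call has 1 to 10 rows; each row is the pose to reach, as a shift and turn from the pose commanded when the call began, along the tool's axes at that moment; what a row does not reach only later rows make up. A row lasts 1/12 s, in which the tool goes at most 41.7 mm and 7.16 degrees, less where a joint would pass 70% of its speed; a pose out of reach is approached as far as the arm can. A call with a gripper value outside its range is refused whole. The fingers move at their own pace and stop on an object; "squeeze" is the grip in N (left out, the last holds). Time passes only in rows, so rows that repeat a pose let the fingers close. It gives the time, the measured TCP pose, the force, the opening and the grip force at its end, in the units of the state.
- get_state(): the state, without advancing time (a new reading comes with each control period).
- read_camera(name): name is "scene" or "top" or "wrist"; returns a dict with "color" (384x512x3 uint8, red, green, blue), "fovy" (degrees; the focal length in pixels is half the picture's height over the tangent of half this angle, whatever the lens; pixels are square), "cx", "cy" (the principal point, pixels), "world_from_camera" (4x4, takes a point from camera to world coordinates); the wrist camera has in their place "tool_from_camera" (4x4, takes a point from camera to tool coordinates, whose origin is the TCP and whose axes are the flange's). Camera axes: x right, y down, z forward; pixel columns grow to the right and rows downward; lengths in m; the calibration is good to about 2 mm. The wrist camera is an equidistant fisheye: a pixel r from the principal point sees the ray r / f radians off the axis. A picture is of the moment at which its call begins: read the wrist's pose just before it. There is no depth.
- hand_in(): hands the job in; it is judged then, once.
Trained networks look in a picture, given as the dict that the camera call returned (one of the last four; its "shot" number tells which), for a name from the list of things; names that differ only in an ending like _2 or _b are one class to them, and where a whole thing is asked for, a point or a joint stands for the part that bears it (a point fixed in the world has none). Each returns a list of dicts, best first, with "p" (0 to 1); they miss things now and then, are a little off and sometimes report something else, mostly with a low value. They report only what shows in the picture. A call takes as long as a camera call.
- look_for(target, picture): "point" ([column, row] in pixels, amid what is visible of it).
- tip_of(target, picture): "point" ([column, row] in pixels: a listed point, or the origin of a listed thing).
The state is a dict: "clock": time; "joint_pos": joint angles; "qvel": joint speeds; "tau": joint torques, N m; "tcp_pos": TCP position; "orientation": TCP orientation; "wrist_force": force on the tool from outside, world axes, zero at the start; "ft_torque": the same for the moment, N m; "finger_gap": finger opening in m; "grip_force": force on a finger pad.
Only numpy, scipy, OpenCV 4.12 (cv2) and the standard library are available. Lean on these libraries where they do the work, as an engineer would, in place of code of your own. Each camera call takes 0.05 s, during which the arm holds its last target. There are 200 camera calls.

## Task

First lay the T-shaped gauge on the bench with its stock flush against the middle of the plywood riser's front face, blade pointing straight out, and let go of it. Then slide the aluminium plate out along the riser, without lifting it off, until its front end stands directly above the gauge's red tip, with the plate square to the riser and still centred on its width; it would tip there, so the job ends with you still holding it there, level on the riser, not letting go. Leave the gauge in place and the other things on the bench alone.

Things in the scene. Friction and masses are not known exactly. Their poses are not given: they have to be found in the camera images.
- riser: plywood box fixed to the bench, 130 (x) by 240 (y) by 60 mm high, flat top. Origin: centre of its underside, on the bench. Its own -y axis points out of its upright front face (130 mm wide, at y = -120 mm), the end towards the robot's right; the plate has to stick out over that face.
- riser_front (a point): centre of the riser's upright front face (riser frame [0, -120, 30] mm); same axes as the riser.
- plate: loose aluminium plate with nine holes, 120 (x) by 260 (y) by 10 mm, 0.45-0.8 kg, slightly askew on the riser, front end (-y) 5-35 mm past the riser's front face. Origin: centre of underside. Sticking out over 130 mm it tips unless held. Fixed black grip bar across its rear: 60 mm (x) by 14 mm (y), centred at plate [0, 105] mm, standing 30 mm above the plate's top (bar top 100 mm above the bench).
- plate_end (a point): middle of the lower front edge of the plate (plate frame [0, -130, 0] mm); same axes as the plate.
- gauge: loose steel T, 0.2 kg, lying on the bench, 160 mm long (y). Dark stock at its +y end: 90 (x) by 18 (y) by 24 mm high; its outer face (y = +80 mm) goes against the riser. Blade, 16 mm wide (x), 22 mm high, runs to the red tip at y = -80 mm; pinch the blade. Origin: centre of underside at half length. Laid properly its axes point as the riser's do and the tip is 160 mm out from the riser.
- gauge_face (a point): middle of the outer flat face of the gauge's stock (gauge frame [0, +80, 12] mm); same axes as the gauge.
- gauge_tip (a point): middle of the end face of the gauge's red tip (gauge frame [0, -80, 11] mm); same axes as the gauge.
- tape_roll: bystander, leave alone: roll of clear packing tape lying flat, 104 mm across, 48 mm high. Origin: centre of its underside.
- tape_dispenser: bystander, leave alone: hand tape dispenser with a red handle lying on its side, about 218 x 183 x 61 mm. Origin: centre of its underside.
- air_filter: bystander, leave alone: dark red conical air filter with black cap, 154 mm across, 151 mm high. Origin: centre of its underside.
- slide_caliper: bystander, leave alone: slide caliper lying flat near the front edge of the bench, 230 mm long, 13 mm high. Origin: centre of its underside.
- coupling: bystander, leave alone: white turned intake coupler standing upright, 101 x 105 mm, 128 mm high. Origin: centre of its underside.
- half_clamp_a: bystander, leave alone: white milled half-clamp block, 22 x 50 x 20 mm high. Origin: centre of its underside.
- half_clamp_b: bystander, leave alone: white milled half-clamp block, 22 x 50 x 20 mm high. Origin: centre of its underside.

How it is judged:
By the outcome, as a careful person would: the job done as asked, in the order asked, and still so for the second after the job is handed in, while the arm keeps its last pose, push and grip.
It also fails if it takes over 51 s, if anything falls off the work surface, if the arm or the gripper's body presses on something with over 40 N, if the wrist force passes 120 N, or if a joint passes its speed limit or range.

## Working session

There is one attempt and no reset: what is moved stays moved. The work goes in short steps, Python scripts to look and compute and a tool call to move; the robot and the scene stay as the last step left them, time stands still between calls to the robot, and variables do not carry over. Pictures are saved under pics/ and viewed, at most 10 in all, crops included, and the job is handed in when it is done.

Besides the shell and the picture viewer there is one more tool, called after "Call:" as name([rows], argument=value, ...), one row to a line, values as JSON. jog_arm: Moves the arm, as the interface text tells. Its arguments: {"type":"object","properties":{"moves":{"type":"array","items":{"type":"object","properties":{"fingers":{"type":"number"},"slide":{"type":"array","items":{"type":"number"}},"angular":{"type":"array","items":{"type":"number"}}}}},"squeeze":{"type":"number"}},"required":["moves"]}

```bash
mkdir -p pics
cat > h.py <<'E'
from workcell import *
import numpy as np, cv2
from scipy.spatial.transform import Rotation as R
def Rq(q): return R.from_quat([q[1],q[2],q[3],q[0]])
def cam(name):
    s=get_state(); p=read_camera(name)
    if name=="wrist":
        T=np.eye(4);T[:3,:3]=Rq(s["orientation"]).as_matrix();T[:3,3]=s["tcp_pos"]
        p["W"]=T@np.array(p["tool_from_camera"])
    else: p["W"]=np.array(p["world_from_camera"])
    p["fish"]=name=="wrist"
    p["f"]=p["color"].shape[0]/2/np.tan(np.radians(p["fovy"])/2)
    return p
def ray(p,px):
    d=np.array([px[0]-p["cx"],px[1]-p["cy"]])/p["f"]
    if p["fish"]:
        r=np.linalg.norm(d); v=np.array([*(d/max(r,1e-9)*np.sin(r)),np.cos(r)])
    else: v=np.array([*d,1.])
    v=p["W"][:3,:3]@v
    return p["W"][:3,3],v/np.linalg.norm(v)
def onz(p,px,z):
    o,v=ray(p,px); return o+v*(z-o[2])/v[2]
def proj(p,X):
    c=np.linalg.inv(p["W"])@np.array([*X,1.]); c=c[:3]
    if p["fish"]:
        r=np.hypot(c[0],c[1]); t=np.arctan2(r,c[2]); d=c[:2]/max(r,1e-9)*t
    else: d=c[:2]/c[2]
    return d*p["f"]+[p["cx"],p["cy"]]
def tri(obs):
    A=np.zeros((3,3));b=np.zeros(3)
    for p,px in obs:
        o,v=ray(p,px);M=np.eye(3)-np.outer(v,v);A+=M;b+=M@o
    return np.linalg.solve(A,b)
def save(p,n,s=1.5): cv2.imwrite("pics/"+n,cv2.resize(p["color"][:,:,::-1],None,fx=s,fy=s,interpolation=cv2.INTER_CUBIC))
E
cat > a.py <<'E'
from h import *
np.set_printoptions(precision=4,suppress=True)
P={n:cam(n) for n in("scene","top","wrist")}
for n,p in P.items():
    save(p,n+"0.png"); print(n,p["W"][:3,3],p["f"])
for t in ["gauge","gauge_face","gauge_tip","plate","plate_end","riser","riser_front"]:
    obs={}
    for n,p in P.items():
        r=tip_of(t,p)
        if r: obs[n]=r[0]["point"]; print(t,n,np.round(r[0]["point"],1),round(r[0]["p"],2))
    o=[(P[n],obs[n]) for n in obs if n!="wrist"]
    if len(o)==2: print("   tri",tri(o))
s=get_state();print(s["clock"],s["tcp_pos"],s["orientation"],s["finger_gap"])
E
python3 a.py
```

```text
scene [-0.0892  0.6693  0.6412] 348.12504942274103
top [0.2672 0.0156 1.5229] 441.5564170480713
wrist [0.1783 0.5515 0.3736] 297.3186396354542
gauge scene [330.8 191.7] 0.83
gauge top [337.4 216.6] 0.63
   tri [ 0.4615 -0.2591 -0.0123]
gauge_face scene [320.8 195. ] 0.84
gauge_face top [318.1 219.5] 0.91
   tri [ 0.4532 -0.187   0.0099]
gauge_tip scene [344.8 177.1] 0.71
gauge_tip top [361.5 213.4] 0.84
   tri [ 0.4629 -0.3393  0.0148]
plate scene [218.1 210.1] 0.61
plate top [212.9 182.4] 0.86
   tri [0.5823 0.1614 0.0595]
plate_end scene [255.8 194.9] 0.62
plate_end top [250.7 184.3] 0.77
   tri [0.5652 0.0305 0.0615]
riser scene [218.4 227.9] 0.82
riser top [218.9 183.7] 0.49
   tri [ 0.5964  0.1505 -0.0202]
riser_front scene [251.7 206.6] 0.71
1.2 [0.2459 0.5198 0.2184] [0.     0.2191 0.9757 0.0001] 0.08549084737678855
```

View pics/scene0.png

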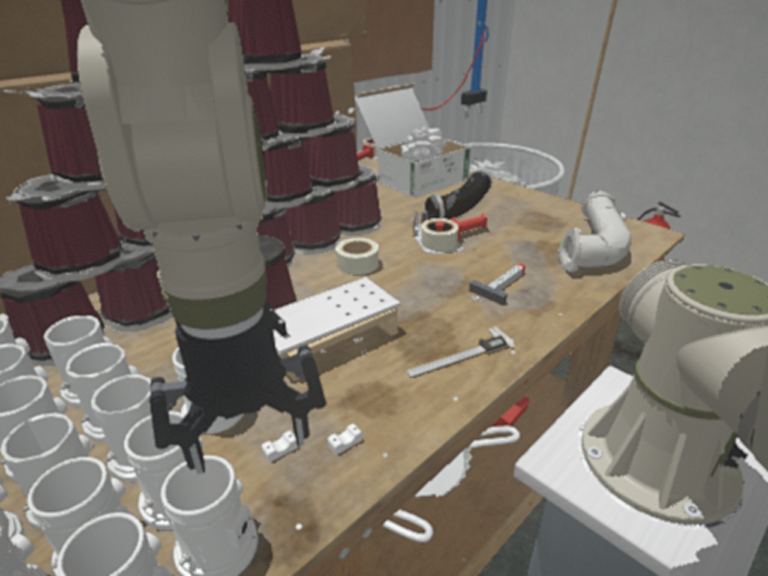

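View pics/top0.png

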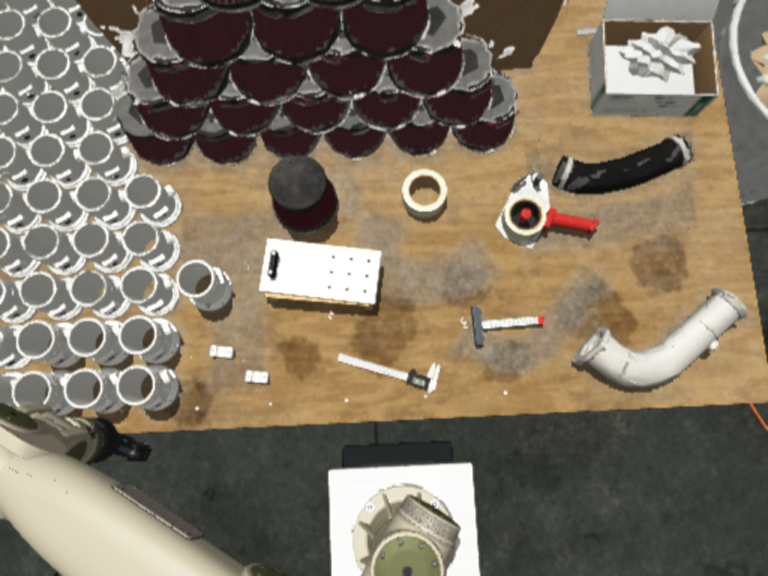

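The pictures agree with the networks. In the top view the plate and riser sit at about (320,272), the gauge stock at (477,325) and the red tip at (541,321). The path from gauge to riser is clear of the caliper at (390,370). I'll move above the gauge blade.

Call:
jog_arm([
  {"slide": [-273,-170,20],"angular": [0,0,61],"fingers": 0},
  {"slide": [-273,-170,20],"angular": [0,0,61],"fingers": 0},
  {"slide": [-273,-170,20],"angular": [0,0,61],"fingers": 0},
  {"slide": [-273,-170,20],"angular": [0,0,61],"fingers": 0},
  {"slide": [-273,-170,20],"angular": [0,0,61],"fingers": 0},
  {"slide": [-273,-170,20],"angular": [0,0,61],"fingers": 0},
  {"slide": [-273,-170,20],"angular": [0,0,61],"fingers": 0},
  {"slide": [-273,-170,20],"angular": [0,0,61],"fingers": 0},
  {"slide": [-273,-170,20],"angular": [0,0,61],"fingers": 0},
  {"slide": [-273,-170,20],"angular": [0,0,61],"fingers": 0},
])

```text
clock: 2.03
tcp_pos: [0.421, 0.2477, 0.1984]
orientation: [-0.0, 0.686, 0.728, 0.0]
wrist_force: [-0.1, 0.6, -0.2]
finger_gap: 0.0857
grip_force: 0.0
```

```bash
cat > b.py <<'E'
from h import *
import sys
np.set_printoptions(precision=4,suppress=True)
n=sys.argv[1]; p=cam("wrist"); save(p,n+".png"); print(p["W"][:3,3],p["W"][:3,2])
Z=dict(gauge=0,gauge_face=.012,gauge_tip=.011,plate=.06,plate_end=.06,riser=0,riser_front=.03)
for t in sys.argv[2:]:
    r=tip_of(t,p)
    for q in r[:1]: print(t,np.round(q["point"],1),round(q["p"],2),onz(p,q["point"],Z[t]))
E
python3 b.py w1 plate plate_end riser riser_front
```

```text
[0.4166 0.3222 0.3544] [ 0.0166 -0.2908 -0.9566]
plate [386.6 259.1] 0.95 [0.5885 0.1571 0.06  ]
plate_end [261.   41.7] 0.23 [0.4192 0.3853 0.06  ]
riser_front [422.5 350.7] 0.31 [ 0.7459 -0.0587  0.03  ]
```

Call:
jog_arm([
  {"slide": [-532,7,0]},
  {"slide": [-532,7,0]},
  {"slide": [-532,7,0]},
  {"slide": [-532,7,0]},
  {"slide": [-532,7,0]},
  {"slide": [-532,7,0]},
  {"slide": [-532,7,0]},
  {"slide": [-532,7,0]},
  {"slide": [-532,7,0]},
  {"slide": [-532,7,0]},
])

```text
schema error: expected keys fingers, slide, angular
```

Call:
jog_arm([
  {"slide": [-532,7,0],"angular": [0,0,0],"fingers": 0},
  {"slide": [-532,7,0],"angular": [0,0,0],"fingers": 0},
  {"slide": [-532,7,0],"angular": [0,0,0],"fingers": 0},
  {"slide": [-532,7,0],"angular": [0,0,0],"fingers": 0},
  {"slide": [-532,7,0],"angular": [0,0,0],"fingers": 0},
  {"slide": [-532,7,0],"angular": [0,0,0],"fingers": 0},
  {"slide": [-532,7,0],"angular": [0,0,0],"fingers": 0},
  {"slide": [-532,7,0],"angular": [0,0,0],"fingers": 0},
  {"slide": [-532,7,0],"angular": [0,0,0],"fingers": 0},
  {"slide": [-532,7,0],"angular": [0,0,0],"fingers": 0},
])

```text
clock: 3.12
tcp_pos: [0.4524, -0.1671, 0.1987]
orientation: [0.0, 0.683, 0.73, 0.0]
wrist_force: [0.9, 0.4, -0.9]
finger_gap: 0.0854
grip_force: 0.0
```

```bash
python3 b.py w2 plate plate_end riser riser_front gauge gauge_face gauge_tip
```

```text
[ 0.4472 -0.0926  0.3547] [ 0.0199 -0.2909 -0.9565]
plate_end [375.9   4.3] 0.7 [0.5658 0.0302 0.06  ]
riser_front [367.6   5.8] 0.64 [0.5675 0.0383 0.03  ]
gauge [250.6 236.2] 0.63 [ 0.4543 -0.2614  0.    ]
gauge_face [253.7 181.1] 0.9 [ 0.453  -0.1832  0.012 ]
gauge_tip [247.9 292.7] 0.58 [ 0.4559 -0.3455  0.011 ]
```

Call:
jog_arm([
  {"slide": [-115,0,40],"angular": [0,0,0],"fingers": 0},
  {"slide": [-115,0,40],"angular": [0,0,0],"fingers": 0},
  {"slide": [-115,0,40],"angular": [0,0,0],"fingers": 0},
  {"slide": [-115,0,40],"angular": [0,0,0],"fingers": 0},
  {"slide": [-115,0,40],"angular": [0,0,0],"fingers": 0},
])

```text
clock: 3.93
tcp_pos: [0.4595, -0.2804, 0.1573]
orientation: [-0.001, 0.684, 0.729, 0.0]
wrist_force: [0.1, 0.8, 0.4]
finger_gap: 0.0851
grip_force: 0.0
```

```bash
python3 b.py w3 plate plate_end riser riser_front gauge gauge_face gauge_tip
```

```text
[ 0.4549 -0.2063  0.3135] [ 0.0167 -0.2893 -0.9571]
gauge [249.6 155.5] 0.91 [ 0.453  -0.2606  0.    ]
gauge_face [254.3  81.2] 0.94 [ 0.4529 -0.1825  0.012 ]
gauge_tip [250.  232.6] 0.66 [ 0.4588 -0.3451  0.011 ]
```

View pics/w3.png

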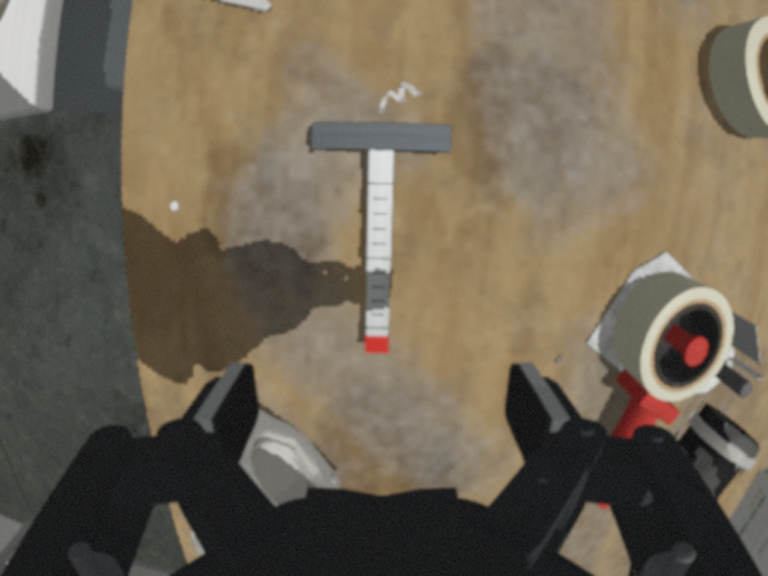

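View pics/w1.png

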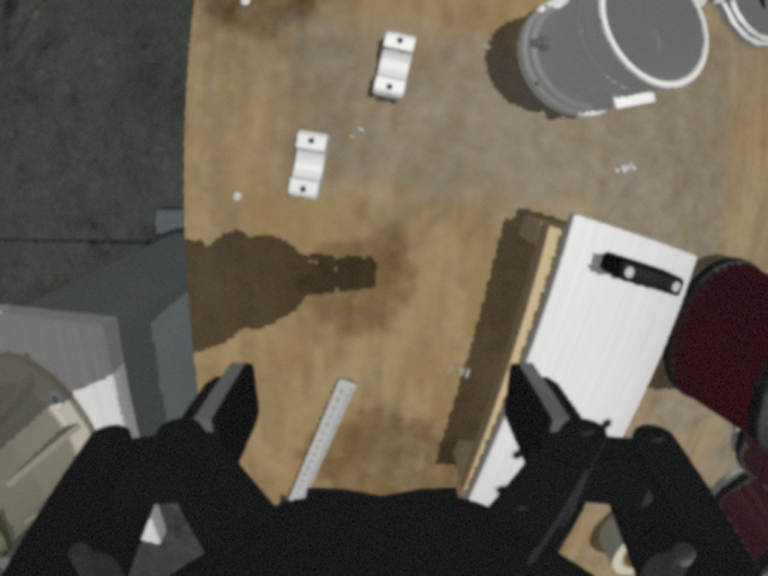

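```bash
cat > c.py <<'E'
from h import *
np.set_printoptions(precision=4,suppress=True)
p=cam("wrist")
for px,z in [((312,122),.024),((451,124),.024),((365,352),.022),((389,352),.022),((369,150),.022),((394,150),.022)]:
    print(px,onz(p,np.array(px)/1.5,z))
s=get_state();print(s["tcp_pos"],s["orientation"],s["joint_pos"])
E
python3 c.py
```

```text
(312, 122) [ 0.4089 -0.1854  0.024 ]
(451, 124) [ 0.4984 -0.1807  0.024 ]
(365, 352) [ 0.4525 -0.3437  0.022 ]
(389, 352) [ 0.4699 -0.3425  0.022 ]
(369, 150) [ 0.4468 -0.202   0.022 ]
(394, 150) [ 0.463  -0.2009  0.022 ]
[ 0.4599 -0.2801  0.1589] [0.0004 0.6836 0.7299 0.0001] [-0.6963  0.2673 -0.1643  1.1384  0.0001  0.8091]
```

Call:
jog_arm([
  {"slide": [-3,-2,40],"angular": [0,0,1],"fingers": 0},
  {"slide": [-3,-2,80],"angular": [0,0,1],"fingers": 0.2},
  {"slide": [-3,-2,115],"angular": [0,0,1],"fingers": 0.4},
  {"slide": [-3,-2,135],"angular": [0,0,1],"fingers": 0.4},
  {"slide": [-3,-2,144],"angular": [0,0,1],"fingers": 0.4},
  {"slide": [-3,-2,144],"angular": [0,0,1],"fingers": 0.4},
  {"slide": [-3,-2,144],"angular": [0,0,1],"fingers": 0.4},
], squeeze=40)

```text
clock: 4.97
tcp_pos: [0.4583, -0.2841, 0.015]
orientation: [0.0, 0.69, 0.724, 0.0]
wrist_force: [-0.3, -0.5, 1.0]
finger_gap: 0.0513
grip_force: 0.0
```

Call:
jog_arm([
  {"slide": [0,0,0],"angular": [0,0,0],"fingers": 1},
  {"slide": [0,0,0],"angular": [0,0,0],"fingers": 1},
  {"slide": [0,0,0],"angular": [0,0,0],"fingers": 1},
  {"slide": [0,0,0],"angular": [0,0,0],"fingers": 1},
  {"slide": [0,0,0],"angular": [0,0,0],"fingers": 1},
  {"slide": [0,0,0],"angular": [0,0,0],"fingers": 1},
  {"slide": [0,0,0],"angular": [0,0,0],"fingers": 1},
])

```text
clock: 5.55
tcp_pos: [0.4579, -0.2839, 0.0145]
orientation: [0.0, 0.69, 0.723, 0.0]
wrist_force: [-0.3, 0.2, -0.4]
finger_gap: -0.0002
grip_force: 0.0
```

```bash
python3 b.py w4 gauge gauge_face gauge_tip
```

```text
[ 0.4543 -0.2094  0.1706] [ 0.0133 -0.2912 -0.9566]
gauge [253.3 194.2] 0.92 [ 0.4563 -0.2627  0.    ]
gauge_face [251.1  53.2] 0.65 [ 0.4513 -0.1821  0.012 ]
gauge_tip [252.9 311.9] 0.77 [ 0.4599 -0.3433  0.011 ]
```

View pics/w4.png

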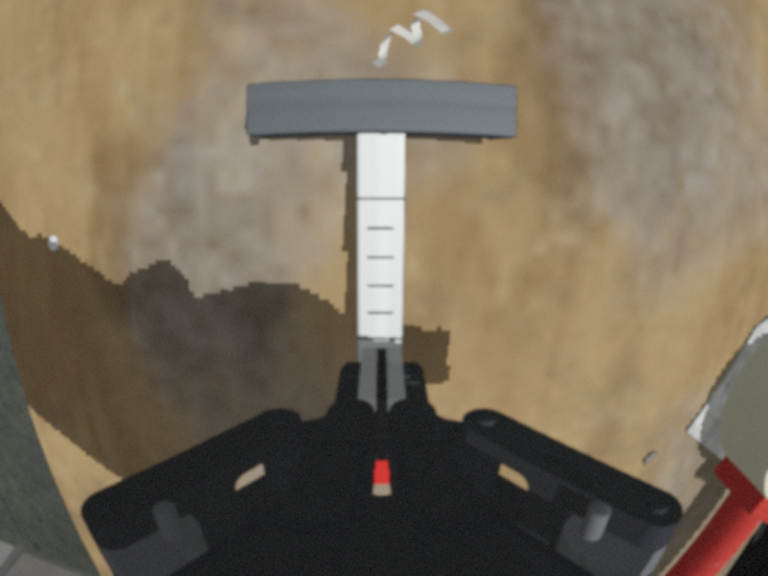

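Run:
```python
from h import *
p=cam("wrist")
for y in(-.262,-.273,-.284,-.295):
    for z in (.0035,.022,.035,.05,.065): print(y,z,np.round(proj(p,[.458,y,z])*1.5),end=" ")
    print()
for px in((246,85),(517,85),(357,132),(406,132),(357,338),(403,338)): print(px,onz(p,np.array(px)/1.5,.023))
s=get_state();print({k:np.round(s[k],4) for k in s})
```

```text
-0.262 0.0035 [384. 293.] -0.262 0.022 [385. 309.] -0.262 0.035 [385. 322.] -0.262 0.05 [385. 341.] -0.262 0.065 [386. 363.] 
-0.273 0.0035 [383. 319.] -0.273 0.022 [383. 337.] -0.273 0.035 [383. 353.] -0.273 0.05 [384. 374.] -0.273 0.065 [384. 399.] 
-0.284 0.0035 [382. 344.] -0.284 0.022 [382. 364.] -0.284 0.035 [382. 381.] -0.284 0.05 [382. 404.] -0.284 0.065 [382. 432.] 
-0.295 0.0035 [380. 368.] -0.295 0.022 [380. 390.] -0.295 0.035 [380. 408.] -0.295 0.05 [380. 432.] -0.295 0.065 [380. 461.] 
(246, 85) [ 0.40794564 -0.18569251  0.023     ]
(517, 85) [ 0.49812188 -0.1813112   0.023     ]
(357, 132) [ 0.4459553  -0.20164841  0.023     ]
(406, 132) [ 0.4618362  -0.20087617  0.023     ]
(357, 338) [ 0.44858447 -0.27330368  0.023     ]
(403, 338) [ 0.46509835 -0.27249286  0.023     ]
{'clock': np.float64(5.8), 'joint_pos': array([-7.041e-01,  3.944e-01, -3.722e-01,  8.044e-01,  1.000e-04,
        8.198e-01]), 'qvel': array([-0.0006,  0.0004,  0.0014,  0.0015, -0.0005, -0.0002]), 'tau': array([ 1.20000e-03, -4.70083e+01,  2.43341e+01,  3.30000e-03,
        1.00000e-04,  1.00000e-04]), 'tcp_pos': array([ 0.4578, -0.2838,  0.0143]), 'orientation': array([-1.000e-04,  6.903e-01,  7.235e-01,  0.000e+00]), 'wrist_force': array([-0.2709, -0.1998,  0.1932]), 'ft_torque': array([ 0.013 ,  0.005 , -0.0113]), 'grip_force': np.float64(0.0), 'finger_gap': np.float64(-0.0)}
```

The wrist view shows the pads shut at about (383,375), just above the blade. The blade edges at x=357 and 403 run on under them, and the gap reads zero, so the tips were above the blade top. I'll open, go a little lower while watching the force, and take a look.

Call:
jog_arm([
  {"slide": [0,0,-4],"angular": [0,0,0],"fingers": 0.45},
  {"slide": [0,0,-4],"angular": [0,0,0],"fingers": 0.45},
  {"slide": [0,0,-4],"angular": [0,0,0],"fingers": 0.45},
  {"slide": [0,0,0],"angular": [0,0,0],"fingers": 0.45},
  {"slide": [0,0,3],"angular": [0,0,0],"fingers": 0.45},
  {"slide": [0,0,5],"angular": [0,0,0],"fingers": 0.45},
  {"slide": [0,0,5],"angular": [0,0,0],"fingers": 0.45},
])

```text
clock: 6.38
tcp_pos: [0.4573, -0.2834, 0.0085]
orientation: [-0.001, 0.69, 0.723, 0.0]
wrist_force: [-0.2, -0.8, -0.3]
finger_gap: 0.0469
grip_force: 0.0
```

```bash
python3 b.py w5 gauge
```

```text
[ 0.454  -0.2091  0.1646] [ 0.0122 -0.2902 -0.9569]
gauge [252.1 198. ] 0.93 [ 0.4551 -0.2627  0.    ]
```

View pics/w5.png

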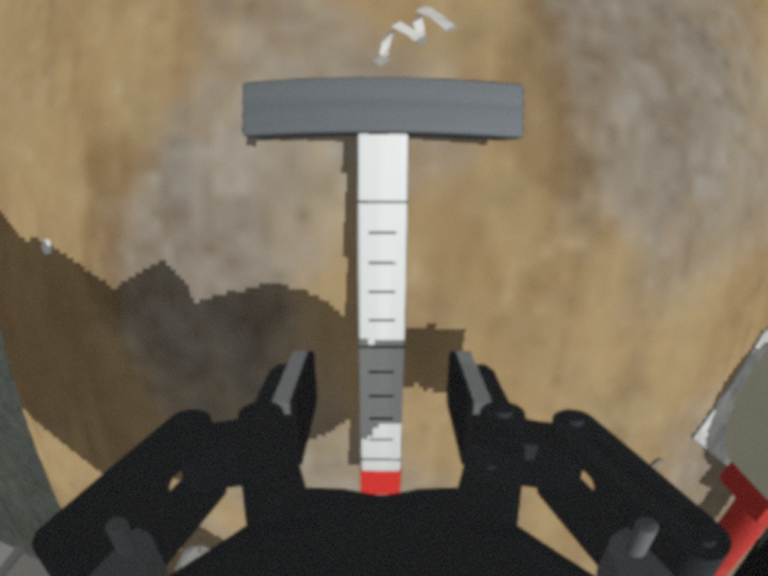

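In this view the open tips are at (313,352) and (449,352). Their scale of about 2.87 px/mm puts them near z≈0.023, well above the bench. I'll go lower in small steps.

Call:
jog_arm([
  {"slide": [0,0,2],"angular": [0,0,0],"fingers": 0.45},
  {"slide": [0,0,4],"angular": [0,0,0],"fingers": 0.45},
  {"slide": [0,0,4],"angular": [0,0,0],"fingers": 0.45},
])

```text
clock: 6.73
tcp_pos: [0.4576, -0.2837, 0.005]
orientation: [-0.0, 0.69, 0.724, 0.0]
wrist_force: [0.4, 0.5, -0.7]
finger_gap: 0.047
grip_force: 0.0
```

Call:
jog_arm([
  {"slide": [0,0,2],"angular": [0,0,0],"fingers": 0.45},
  {"slide": [0,0,4],"angular": [0,0,0],"fingers": 0.45},
  {"slide": [0,0,4],"angular": [0,0,0],"fingers": 0.45},
])

```text
clock: 6.98
tcp_pos: [0.4576, -0.2837, 0.001]
orientation: [-0.0, 0.69, 0.723, 0.0]
wrist_force: [-0.6, -0.1, -0.9]
finger_gap: 0.0471
grip_force: 0.0
```

Call:
jog_arm([
  {"slide": [0,0,1],"angular": [0,0,0],"fingers": 0.7},
  {"slide": [0,0,2],"angular": [0,0,0],"fingers": 1},
  {"slide": [0,0,2],"angular": [0,0,0],"fingers": 1},
  {"slide": [0,0,2],"angular": [0,0,0],"fingers": 1},
  {"slide": [0,0,2],"angular": [0,0,0],"fingers": 1},
  {"slide": [0,0,2],"angular": [0,0,0],"fingers": 1},
])

```text
clock: 7.48
tcp_pos: [0.4579, -0.2839, -0.0007]
orientation: [0.0, 0.69, 0.723, 0.0]
wrist_force: [-0.6, -0.4, -1.1]
finger_gap: 0.0145
grip_force: 41.6
```

The blade is gripped at 41.6 N with a 14.5 mm opening. Next I lift it slightly and carry it to about 30 mm short of the riser's face, turned to roughly the riser's yaw.

Call:
jog_arm([
  {"slide": [0,0,-5],"angular": [0,0,0],"fingers": 1},
  {"slide": [20,12,-6],"angular": [0,0,2],"fingers": 1},
  {"slide": [50,30,-6],"angular": [0,0,5],"fingers": 1},
  {"slide": [80,46,-6],"angular": [0,0,8],"fingers": 1},
  {"slide": [110,62,-6],"angular": [0,0,9.7],"fingers": 1},
  {"slide": [140,78,-6],"angular": [0,0,9.7],"fingers": 1},
  {"slide": [165,92,-6],"angular": [0,0,9.7],"fingers": 1},
  {"slide": [184,102,-6],"angular": [0,0,9.7],"fingers": 1},
  {"slide": [184,102,-6],"angular": [0,0,9.7],"fingers": 1},
  {"slide": [184,102,-6],"angular": [0,0,9.7],"fingers": 1},
])

```text
clock: 8.32
tcp_pos: [0.5512, -0.0941, 0.0054]
orientation: [-0.0, 0.748, 0.664, -0.0]
wrist_force: [-0.3, -0.9, -1.6]
finger_gap: 0.0143
grip_force: 41.5
```

```bash
python3 b.py w6 gauge gauge_face gauge_tip plate_end riser_front; python3 -c "
from h import *
s=get_state();print(s['tcp_pos'],s['orientation'])"
```

```text
[ 0.5601 -0.02    0.1614] [-0.0359 -0.2896 -0.9565]
gauge [250.6 200.1] 0.86 [ 0.5515 -0.0734 -0.    ]
gauge_face [252.   50.3] 0.78 [0.5621 0.0072 0.012 ]
gauge_tip [252.4 327.9] 0.64 [ 0.5422 -0.1598  0.011 ]
[ 0.55069034 -0.09631077  0.00540836] [-5.69137394e-05  7.49601788e-01  6.61889080e-01 -5.00712099e-05]
```

View pics/w6.png

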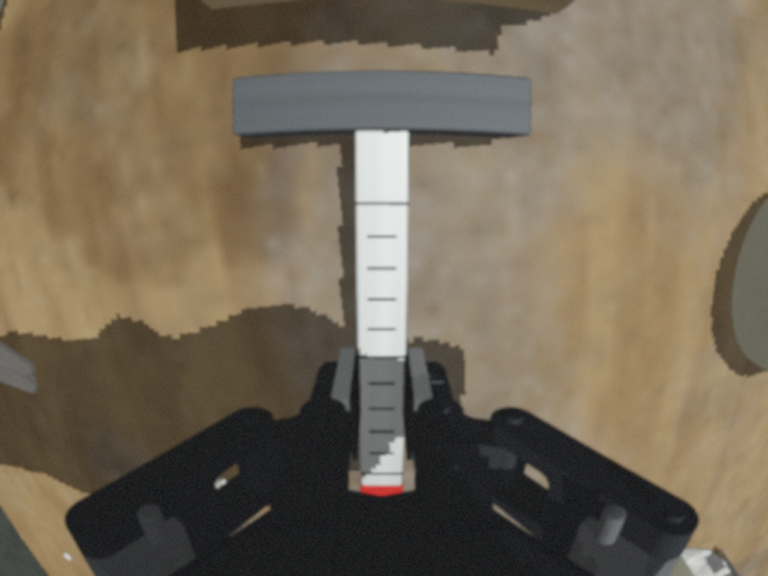

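Run:
```python
import cv2
a=cv2.imread("pics/w6.png")[0:60,150:650]
cv2.imwrite("pics/w6c.png",cv2.resize(cv2.convertScaleAbs(a,alpha=1.8),(800,380),interpolation=cv2.INTER_CUBIC))
```

```text
(no output)
```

View pics/w6c.png

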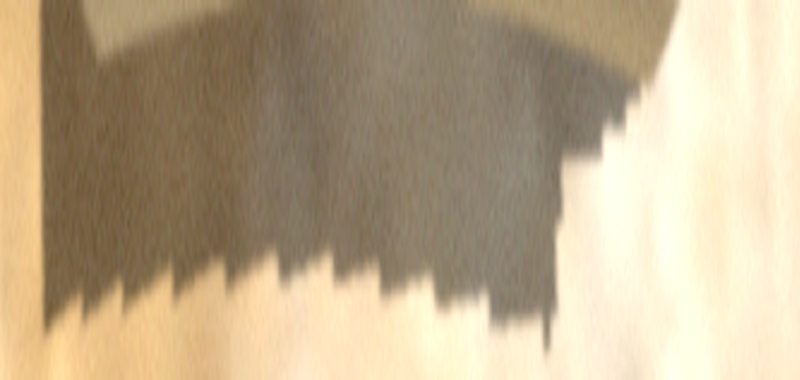

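The crop shows the riser's lower front corners at (211,10) and (553,13) in w6. The stock's top outer corners are near (235,77) and (530,77).

```bash
cat > d.py <<'E'
from h import *
np.set_printoptions(precision=4,suppress=True)
p=cam("wrist")
def seg(a,b,z):
    A,B=[onz(p,np.array(q)/1.5,z) for q in(a,b)]; d=(B-A)[:2]
    print(A[:2],B[:2],"len",np.linalg.norm(d),"yaw",np.degrees(np.arctan2(d[1],d[0])),"mid",((A+B)/2)[:2]); return (A+B)/2,d/np.linalg.norm(d)
F,d=seg((211,9.8),(553,13),0); G,_=seg((235,77),(530,77),.030)
n=np.array([-d[1],d[0]]); s=get_state(); q=s["orientation"]
print("gap along n",(F-G)[:2]@n,"lateral",(F-G)[:2]@d, "tool yaw",np.degrees(2*np.arctan2(q[2],q[1]))-90, s["tcp_pos"])
E
python3 d.py
```

```text
[0.5035 0.0455] [0.6312 0.0284] len 0.12876227323465578 yaw -7.604654609974388 mid [0.5673 0.0369]
[0.5196 0.0087] [ 0.6071 -0.002 ] len 0.08819244019615546 yaw -6.976563092296071 mid [0.5634 0.0034]
gap along n 0.033782038478656844 lateral -0.0004998992758965019 tool yaw -7.109502308612377 [ 0.5508 -0.0962  0.0054]
```

Call:
jog_arm([
  {"slide": [12,-1.4,0],"angular": [0,0,0.5],"fingers": 1},
  {"slide": [22,-1.4,2],"angular": [0,0,0.5],"fingers": 1},
  {"slide": [27,-1.4,4],"angular": [0,0,0.5],"fingers": 1},
  {"slide": [28,-1.4,6],"angular": [0,0,0.5],"fingers": 1},
  {"slide": [28,-1.4,6],"angular": [0,0,0.5],"fingers": 1},
  {"slide": [28,-1.4,6],"angular": [0,0,0.5],"fingers": 1},
])

```text
clock: 9.17
tcp_pos: [0.5531, -0.0671, -0.0007]
orientation: [-0.0, 0.752, 0.659, 0.0]
wrist_force: [0.2, 0.3, -0.0]
finger_gap: 0.0148
grip_force: 41.6
```

Call:
jog_arm([
  {"slide": [2,0,0],"angular": [0,0,0],"fingers": 1},
  {"slide": [4,0,0],"angular": [0,0,0],"fingers": 1},
  {"slide": [4,0,0],"angular": [0,0,0],"fingers": 1},
])

```text
clock: 9.42
tcp_pos: [0.5539, -0.0633, -0.0006]
orientation: [0.0, 0.752, 0.659, 0.0]
wrist_force: [0.1, -0.6, -1.3]
finger_gap: 0.0145
grip_force: 41.5
```

```bash
python3 b.py w7 gauge_face gauge_tip riser_front
python3 - <<'E'
import cv2
a=cv2.imread("pics/w7.png")[0:160,150:650]
cv2.imwrite("pics/w7c.png",cv2.resize(cv2.convertScaleAbs(a,alpha=1.8),(800,512),interpolation=cv2.INTER_CUBIC))
E
```

```text
[0.5636 0.0106 0.1554] [-0.0384 -0.289  -0.9566]
gauge_face [253.8  47.9] 0.61 [0.5669 0.0379 0.012 ]
gauge_tip [253.4 326.9] 0.81 [ 0.5457 -0.1225  0.011 ]
riser_front [257.1  38.7] 0.59 [0.5683 0.0383 0.03  ]
```

View pics/w7c.png

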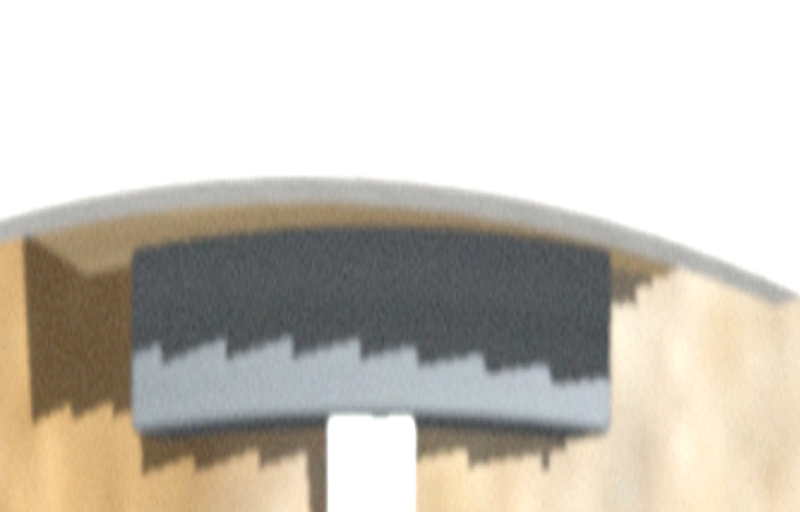

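Stock and riser foot are nearly touching, with the stock centred and parallel in the crop (edges x=132 to 610, riser foot from 85). I'll push in small steps until contact.

Call:
jog_arm([
  {"slide": [1,0,0],"angular": [0,0,0],"fingers": 1},
  {"slide": [1.5,0,0],"angular": [0,0,0],"fingers": 1},
  {"slide": [1.5,0,0],"angular": [0,0,0],"fingers": 1},
])

```text
clock: 9.87
tcp_pos: [0.5539, -0.0619, -0.0006]
orientation: [0.0, 0.752, 0.659, 0.0]
wrist_force: [0.6, -1.4, -0.1]
finger_gap: 0.0146
grip_force: 41.6
```

Call:
jog_arm([
  {"slide": [1,0,0],"angular": [0,0,0],"fingers": 1},
  {"slide": [1.5,0,0],"angular": [0,0,0],"fingers": 1},
  {"slide": [1.5,0,0],"angular": [0,0,0],"fingers": 1},
])

```text
clock: 10.12
tcp_pos: [0.5539, -0.0609, -0.0006]
orientation: [0.0, 0.752, 0.659, -0.0]
wrist_force: [-0.5, -4.0, -1.7]
finger_gap: 0.0148
grip_force: 41.6
```

Call:
jog_arm([
  {"slide": [1,0,0],"angular": [0,0,0],"fingers": 1},
  {"slide": [2,0,0],"angular": [0,0,0],"fingers": 1},
  {"slide": [2,0,0],"angular": [0,0,0],"fingers": 1},
], squeeze=20)

```text
clock: 10.37
tcp_pos: [0.5538, -0.0609, -0.0005]
orientation: [0.002, 0.752, 0.659, -0.002]
wrist_force: [-2.7, -10.2, -0.3]
finger_gap: 0.0144
grip_force: 41.6
```

Call:
jog_arm([
  {"slide": [1,0,0],"angular": [0,0,0],"fingers": 1},
  {"slide": [2,0,0],"angular": [0,0,0],"fingers": 1},
  {"slide": [2,0,0],"angular": [0,0,0],"fingers": 1},
])

```text
clock: 10.62
tcp_pos: [0.5539, -0.0609, -0.0005]
orientation: [0.003, 0.753, 0.658, -0.004]
wrist_force: [-3.7, -15.9, -0.4]
finger_gap: 0.0148
grip_force: 41.6
```

```bash
python3 b.py w8 gauge_face gauge_tip riser_front;python3 -c "
from h import *
s=get_state();print(s['tcp_pos'],s['orientation'],s['wrist_force'],s['ft_torque'])"
```

```text
[0.5641 0.0144 0.1549] [-0.0414 -0.2974 -0.9539]
gauge_face [251.9  50.8] 0.6 [0.5661 0.039  0.012 ]
gauge_tip [253.9 328.7] 0.59 [ 0.5456 -0.1223  0.011 ]
[ 5.53856870e-01 -6.08663686e-02 -5.02547904e-04] [ 0.00256757  0.75291656  0.65810188 -0.00346189] [ -3.06572015 -16.20705325  -0.24509592] [-3.13641388  0.74728478  0.03720344]
```

Firm contact: 16 N push with almost no yaw moment (0.04 N m), so the stock is flush. Easing the push, then I release and lift.

Call:
jog_arm([
  {"slide": [-2,0,0],"angular": [0,0,0],"fingers": 1},
  {"slide": [-3,0,0],"angular": [0,0,0],"fingers": 1},
  {"slide": [-3,0,0],"angular": [0,0,0],"fingers": 0.85},
  {"slide": [-3,0,0],"angular": [0,0,0],"fingers": 0.7},
  {"slide": [-3,0,0],"angular": [0,0,0],"fingers": 0.5},
  {"slide": [-3,0,0],"angular": [0,0,0],"fingers": 0.45},
  {"slide": [-3,0,-2],"angular": [0,0,0],"fingers": 0.45},
  {"slide": [-3,0,-15],"angular": [0,0,0],"fingers": 0.45},
  {"slide": [-3,0,-40],"angular": [0,0,0],"fingers": 0.45},
  {"slide": [-3,0,-80],"angular": [0,0,0],"fingers": 0.45},
])

```text
clock: 11.65
tcp_pos: [0.5512, -0.0582, 0.0769]
orientation: [-0.003, 0.752, 0.659, -0.002]
wrist_force: [0.9, 0.3, -0.6]
finger_gap: 0.0473
grip_force: 0.0
```

Call:
jog_arm([
  {"slide": [0,0,-40],"angular": [0,0,0],"fingers": 0.2},
  {"slide": [0,0,-80],"angular": [0,0,0],"fingers": 0},
  {"slide": [0,0,-120],"angular": [0,0,0],"fingers": 0},
  {"slide": [-40,0,-140],"angular": [0,0,0],"fingers": 0},
  {"slide": [-75,0,-140],"angular": [0,0,0],"fingers": 0},
  {"slide": [-75,0,-140],"angular": [0,0,0],"fingers": 0},
  {"slide": [-75,0,-140],"angular": [0,0,0],"fingers": 0},
])

```text
clock: 12.23
tcp_pos: [0.5444, -0.1351, 0.2199]
orientation: [0.0, 0.753, 0.658, 0.001]
wrist_force: [-0.0, 0.8, -0.4]
finger_gap: 0.0856
grip_force: 0.0
```

```bash
python3 b.py w9 gauge gauge_face gauge_tip riser_front plate_end plate
```

```text
[ 0.5542 -0.0612  0.376 ] [-0.0384 -0.2888 -0.9566]
gauge [251.7  85.3] 0.96 [ 0.5545 -0.0371  0.    ]
gauge_face [252.   20.5] 0.85 [0.5657 0.0435 0.012 ]
gauge_tip [252.5 153.2] 0.89 [ 0.5443 -0.1211  0.011 ]
riser_front [253.5  23. ] 0.72 [0.5664 0.0349 0.03  ]
plate_end [251.3  21.8] 0.55 [0.5632 0.0283 0.06  ]
```

View pics/w9.png

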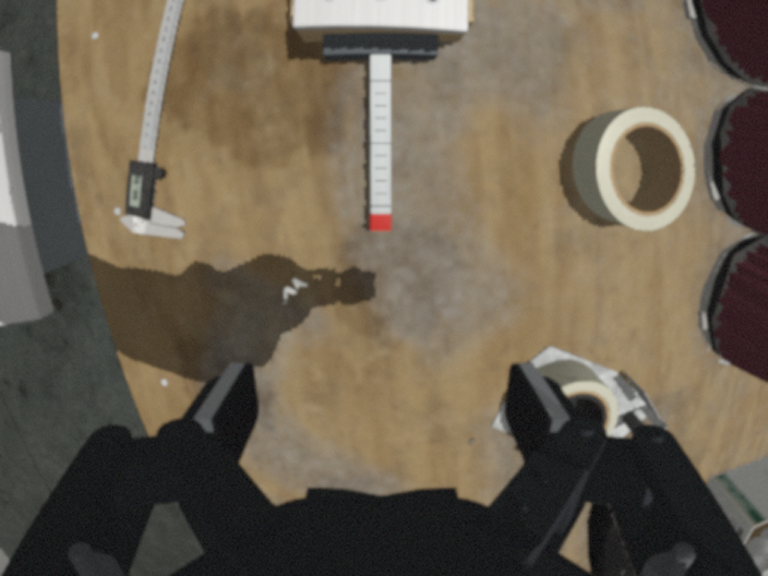

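The gauge is laid: stock flush at the middle of the front face, red tip end at about (381,230). Measuring the tip and the filter, then going over the bar.

```bash
cat > e.py <<'E'
from h import *
np.set_printoptions(precision=4,suppress=True)
p=cam("wrist"); o=lambda a,z:onz(p,np.array(a)/1.5,z)
a,b=o((370,230.5),.022),o((392,229.5),.022); print("tip",a,b,(a+b)/2)
a,b=o((369,54),.022),o((391,54),.022); print("blade root",a,b,(a+b)/2)
a,b=o((323,37),.024),o((437,37),.024); print("stock",a,b,(a+b)/2)
for n in("top","scene"):
    q=cam(n)
    for t in("air_filter","gauge_tip","gauge_face"):
        r=tip_of(t,q)
        if r: print(n,t,np.round(r[0]["p"],2),onz(q,r[0]["point"],0 if t[0]=="a" else .011))
E
python3 e.py
```

```text
tip [ 0.5369 -0.1162  0.022 ] [ 0.5545 -0.1177  0.022 ] [ 0.5457 -0.1169  0.022 ]
blade root [0.5545 0.0244 0.022 ] [0.5714 0.0222 0.022 ] [0.563  0.0233 0.022 ]
stock [0.5209 0.0438 0.024 ] [0.6088 0.0323 0.024 ] [0.5649 0.038  0.024 ]
top air_filter 0.58 [0.5742 0.42   0.    ]
top gauge_face 0.45 [0.5534 0.0333 0.011 ]
scene air_filter 0.9 [0.773 0.191 0.   ]
scene gauge_tip 0.52 [ 0.5577 -0.1373  0.011 ]
scene gauge_face 0.74 [0.5758 0.039  0.011 ]
```

Call:
jog_arm([
  {"slide": [402,3,0],"angular": [0,0,-90],"fingers": 0},
  {"slide": [402,3,0],"angular": [0,0,-90],"fingers": 0},
  {"slide": [402,3,0],"angular": [0,0,-90],"fingers": 0},
  {"slide": [402,3,0],"angular": [0,0,-90],"fingers": 0},
  {"slide": [402,3,0],"angular": [0,0,-90],"fingers": 0},
  {"slide": [402,3,0],"angular": [0,0,-90],"fingers": 0},
  {"slide": [402,3,0],"angular": [0,0,-90],"fingers": 0},
  {"slide": [402,3,0],"angular": [0,0,-90],"fingers": 0},
  {"slide": [402,3,0],"angular": [0,0,-90],"fingers": 0},
  {"slide": [402,3,0],"angular": [0,0,-90],"fingers": 0},
])

```text
clock: 13.87
tcp_pos: [0.5997, 0.2682, 0.2192]
orientation: [0.0, 0.22, 0.976, 0.001]
wrist_force: [0.3, -1.0, 0.1]
finger_gap: 0.0854
grip_force: 0.0
```

```bash
python3 b.py w10 plate plate_end riser;python3 -c "
from h import *
s=get_state();print(s['tcp_pos'],s['orientation'],s['joint_pos'])"
```

```text
[0.5323 0.3001 0.3753] [ 0.2636 -0.123  -0.9567]
plate [161.5 202.9] 0.57 [0.5851 0.157  0.06  ]
plate_end [ 77.6 226.4] 0.98 [0.5624 0.0292 0.06  ]
[0.59960934 0.26504774 0.21888049] [-2.50326354e-04  2.23844510e-01  9.74624775e-01 -3.46037554e-04] [ 2.94044336e-01  4.77606585e-01  2.91338369e-01  1.38530640e+00
 -3.51986015e-04  7.45559115e-01]
```

View pics/w10.png

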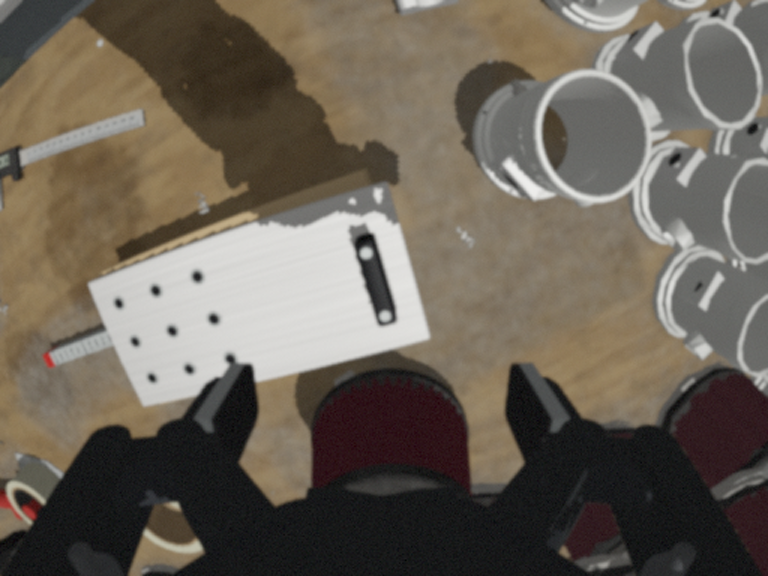

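The view shows the plate's top corners at (90,283), (144,406), (429,339) and (386,183). The bar runs from about (365,235) to (388,323), and the red tip is at (47,359).

```bash
cat > f.py <<'E'
from h import *
np.set_printoptions(precision=4,suppress=True)
p=cam("wrist"); o=lambda a,z:onz(p,np.array(a)/1.5,z)[:2]
fn,ff,rf,rn=[o(q,.07) for q in((90,283),(144,406),(429,339),(386,183))]
print("corners",fn,ff,rf,rn)
for a,b in((fn,ff),(rn,rf),(fn,rn),(ff,rf)): d=b-a; print(np.linalg.norm(d),np.degrees(np.arctan2(d[1],d[0])))
e,r=(fn+ff)/2,(rn+rf)/2; u=(r-e)/np.linalg.norm(r-e); print("end",e,"rear",r,"ctr",(e+r)/2,"bar pred",e+.235*u)
a,b=o((365,236),.1),o((388,323),.1); print("bar",a,b,(a+b)/2,np.linalg.norm(b-a))
print("tip",o((45,353),.022),o((49,366),.022))
E
python3 f.py
```

```text
corners [0.5064 0.0407] [0.623  0.0185] [0.6673 0.2722] [0.5503 0.2927]
0.11866960330397222 -10.783672294559082
0.11877546881691152 -9.9320782414649
0.2558383719676665 80.12556623486076
0.2576020153052713 80.0987096099476
end [0.5647 0.0296] rear [0.6088 0.2825] ctr [0.5868 0.156 ] bar pred [0.6051 0.2611]
bar [0.5727 0.267 ] [0.6315 0.2549] [0.6021 0.261 ] 0.05998165289641105
tip [ 0.5354 -0.1148] [ 0.55  -0.121]
```

Call:
jog_arm([
  {"slide": [-5,-2,0],"angular": [0,0,-7],"fingers": 0.2},
  {"slide": [-5,-2,10],"angular": [0,0,-14],"fingers": 0.4},
  {"slide": [-5,-2,30],"angular": [0,0,-15.8],"fingers": 0.45},
  {"slide": [-5,-2,60],"angular": [0,0,-15.8],"fingers": 0.45},
  {"slide": [-5,-2,90],"angular": [0,0,-15.8],"fingers": 0.45},
  {"slide": [-5,-2,90],"angular": [0,0,-15.8],"fingers": 0.45},
  {"slide": [-5,-2,90],"angular": [0,0,-15.8],"fingers": 0.45},
])

```text
clock: 14.7
tcp_pos: [0.6022, 0.2583, 0.1283]
orientation: [-0.002, 0.089, 0.996, -0.001]
wrist_force: [0.5, 0.0, 0.8]
finger_gap: 0.0471
grip_force: 0.0
```

```bash
python3 b.py w11 plate plate_end;python3 -c "
from h import *
s=get_state();print(s['tcp_pos'],s['orientation'],s['wrist_force'])"
```

```text
[0.5294 0.2718 0.2846] [ 0.283  -0.0518 -0.9577]
plate [132.4 202.9] 0.98 [0.587  0.1566 0.06  ]
plate_end [ 24.9 203.9] 0.92 [0.5672 0.0295 0.06  ]
[0.6051359  0.26010336 0.13214736] [1.82467447e-03 8.86278927e-02 9.96062867e-01 7.29069286e-04] [ 0.38596258 -0.2878647   0.30473901]
```

View pics/w11.png

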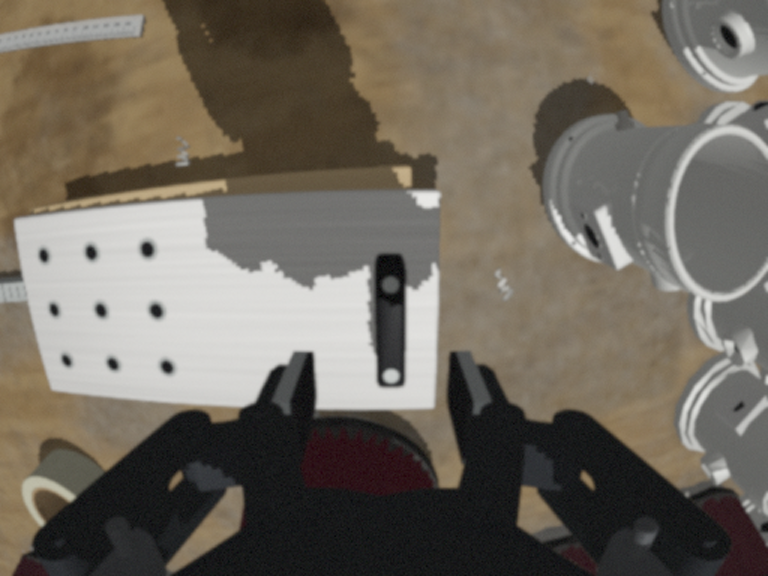

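That makes 12 pictures viewed, over the limit of 10, so I'll view no more and work from numbers only. The bar runs (390,255) to (390,385), parallel to the pads.

```bash
cat > g.py <<'E'
from h import *
np.set_printoptions(precision=4,suppress=True)
s=get_state();p=cam("wrist")
a,b=onz(p,np.array((390,256))/1.5,.1),onz(p,np.array((390.5,385))/1.5,.1); c=(a+b)/2
print(a,b,c,np.linalg.norm(b-a)); print("tool delta mm",1e3*Rq(s["orientation"]).inv().apply(c-s["tcp_pos"]),s["tcp_pos"])
E
python3 g.py
```

```text
[0.5746 0.2698 0.1   ] [0.637  0.2594 0.1   ] [0.6058 0.2646 0.1   ] 0.06327345304933986
tool delta mm [ 0.2226  4.4669 32.1548] [0.6051 0.2601 0.1321]
```

Call:
jog_arm([
  {"slide": [0,3,15],"angular": [0,0,0],"fingers": 0.45},
  {"slide": [0,3,30],"angular": [0,0,0],"fingers": 0.45},
  {"slide": [0,3,42],"angular": [0,0,0],"fingers": 0.45},
  {"slide": [0,3,48],"angular": [0,0,0],"fingers": 0.45},
  {"slide": [0,3,48],"angular": [0,0,0],"fingers": 0.45},
])

```text
clock: 15.32
tcp_pos: [0.6039, 0.2633, 0.0812]
orientation: [-0.0, 0.088, 0.996, -0.0]
wrist_force: [0.2, -0.1, 0.1]
finger_gap: 0.0472
grip_force: 0.0
```

Call:
jog_arm([
  {"slide": [0,0,4],"angular": [0,0,0],"fingers": 0.45},
  {"slide": [0,0,8],"angular": [0,0,0],"fingers": 0.45},
  {"slide": [0,0,8],"angular": [0,0,0],"fingers": 0.45},
])

```text
clock: 15.57
tcp_pos: [0.6043, 0.2634, 0.0736]
orientation: [0.0, 0.088, 0.996, 0.0]
wrist_force: [0.0, -0.2, -0.5]
finger_gap: 0.0466
grip_force: 0.0
```

Call:
jog_arm([
  {"slide": [0,0,3],"angular": [0,0,0],"fingers": 0.45},
  {"slide": [0,0,5],"angular": [0,0,0],"fingers": 0.45},
  {"slide": [0,0,5],"angular": [0,0,0],"fingers": 0.45},
  {"slide": [0,0,5],"angular": [0,0,0],"fingers": 1},
  {"slide": [0,0,5],"angular": [0,0,0],"fingers": 1},
  {"slide": [0,0,5],"angular": [0,0,0],"fingers": 1},
  {"slide": [0,0,5],"angular": [0,0,0],"fingers": 1},
  {"slide": [0,0,5],"angular": [0,0,0],"fingers": 1},
], squeeze=80)

```text
clock: 16.23
tcp_pos: [0.6042, 0.263, 0.0688]
orientation: [0.0, 0.088, 0.996, -0.0]
wrist_force: [-0.6, -2.3, 3.8]
finger_gap: 0.012
grip_force: 80.6
```

```bash
cat > k.py <<'E'
from h import *
np.set_printoptions(precision=4,suppress=True)
s=get_state(); q=s["orientation"]; print(s["clock"],s["tcp_pos"],"y_t yaw",2*np.degrees(np.arctan2(q[2],q[1]))-90,s["wrist_force"],s["ft_torque"],s["grip_force"],s["finger_gap"])
F=np.array([.5673,.0369]); th=np.radians(-7.5); d=np.array([np.cos(th),np.sin(th)]); u=np.array([-d[1],d[0]])
tip=F-.16*u; print("tip",tip,"bar goal",tip+.235*u)
E
python3 k.py
```

```text
16.2333 [0.6042 0.263  0.0688] y_t yaw 79.91664344733184 [-0.6014 -2.2708  3.7541] [-0.5183  0.1582  0.288 ] 80.61903119087219 0.011972715653357622
tip [ 0.5464 -0.1217] bar goal [0.5771 0.1113]
```

The bar is held at 80 N. Now I slide out and square up.

Call:
jog_arm([
  {"slide": [0,-6,0],"angular": [0,0,0],"fingers": 1},
  {"slide": [0,-20,0],"angular": [0,0,-0.4],"fingers": 1},
  {"slide": [0,-36,0],"angular": [0,0,-0.8],"fingers": 1},
  {"slide": [0,-52,0],"angular": [0,0,-1.2],"fingers": 1},
  {"slide": [0,-68,0],"angular": [0,0,-1.6],"fingers": 1},
  {"slide": [0,-84,0],"angular": [0,0,-2.0],"fingers": 1},
  {"slide": [0,-100,0],"angular": [0,0,-2.4],"fingers": 1},
  {"slide": [0,-114,0],"angular": [0,0,-2.6],"fingers": 1},
  {"slide": [0,-120,0],"angular": [0,0,-2.6],"fingers": 1},
  {"slide": [0,-120,0],"angular": [0,0,-2.6],"fingers": 1},
])

```text
clock: 17.07
tcp_pos: [0.5834, 0.1444, 0.0689]
orientation: [0.001, 0.066, 0.998, 0.0]
wrist_force: [-0.3, -0.9, 5.4]
finger_gap: 0.0118
grip_force: 81.0
```

```bash
python3 k.py
```

```text
17.0667 [0.5834 0.1444 0.0689] y_t yaw 82.42269728031775 [-0.3435 -0.9122  5.441 ] [-0.2157  0.0747  0.0213] 81.04446530342102 0.011804360636485716
tip [ 0.5464 -0.1217] bar goal [0.5771 0.1113]
```

Call:
jog_arm([
  {"slide": [0.5,-8,0],"angular": [0,0,0],"fingers": 1},
  {"slide": [1,-16,0.3],"angular": [0,0,0],"fingers": 1},
  {"slide": [1.5,-24,0.5],"angular": [0,0,0],"fingers": 1},
  {"slide": [1.8,-30,0.5],"angular": [0,0,0],"fingers": 1},
  {"slide": [1.8,-30,0.5],"angular": [0,0,0],"fingers": 1},
  {"slide": [1.8,-30,0.5],"angular": [0,0,0],"fingers": 1},
])

```text
clock: 17.57
tcp_pos: [0.5786, 0.1169, 0.0689]
orientation: [0.001, 0.065, 0.998, 0.001]
wrist_force: [1.5, 5.7, 5.8]
finger_gap: 0.0122
grip_force: 81.0
```

```bash
python3 k.py
cat > m.py <<'E'
from h import *
np.set_printoptions(precision=4,suppress=True)
Z=dict(plate=.06,plate_end=.06,gauge_tip=.011,riser=0)
for n in("top","scene","wrist"):
    p=cam(n); cv2.imwrite(f"pics/raw_{n}.png",p["color"][:,:,::-1]); np.savez(f"pics/{n}.npz",**{k:p[k] for k in("W","f","cx","cy","fish","color")})
    for t in Z:
        r=tip_of(t,p)
        if r: print(n,t,np.round(r[0]["point"],1),round(r[0]["p"],2),onz(p,r[0]["point"],Z[t]))
    for nm,X in(("tip",(.5464,-.1217,.022)),("end",(.5464,-.1217,.07)),("bar",(.577,.111,.1))): print("  exp",nm,proj(p,X))
E
python3 m.py
```

```text
17.5667 [0.5786 0.1169 0.0689] y_t yaw 82.54163617406712 [1.5308 5.6921 5.763 ] [ 0.9115 -0.1807  0.0357] 80.96826195716858 0.012235751556156114
tip [ 0.5464 -0.1217] bar goal [0.5771 0.1113]
top plate [255.6 185.5] 0.73 [0.5637 0.0166 0.06  ]
top plate_end [293.8 187.1] 0.92 [ 0.5519 -0.112   0.06  ]
top riser [169.6 249.1] 0.37 [0.3684 0.3206 0.    ]
  exp tip [295.8823 190.6669]
  exp end [297.0173 187.9906]
  exp bar [226.6799 180.4908]
scene plate [258.6 192.6] 0.83 [0.5665 0.0115 0.06  ]
scene plate_end [291.7 177.6] 0.71 [ 0.5541 -0.1348  0.06  ]
scene gauge_tip [288.  191.5] 0.57 [ 0.5549 -0.1198  0.011 ]
scene riser [218.9 226.5] 0.76 [0.584  0.1634 0.    ]
  exp tip [290.4105 189.4673]
  exp end [291.0627 177.1773]
  exp bar [232.0999 192.5485]
wrist plate [ 96.6 228.1] 0.71 [0.566  0.0123 0.06  ]
wrist gauge_tip [506.7  12.6] 0.61 [0.4235 0.3793 0.011 ]
wrist riser [304.8 197.5] 0.88 [0.5826 0.1579 0.    ]
  exp tip [  3.4667 203.4674]
  exp end [-30.4649 221.664 ]
  exp bar [241.2017 262.8646]
```

```bash
cat > r.py <<'E'
from h import *
np.set_printoptions(precision=4,suppress=True)
th=np.radians(-7.5); d=np.array([np.cos(th),np.sin(th)]); u=np.array([-d[1],d[0]]); tip=np.array([.5464,-.1217])
def load(n):
    z=np.load(f"pics/{n}.npz"); return {k:(z[k] if z[k].ndim else z[k].item()) for k in z.files}
def prof(p,base,z,lat,rng,ch):
    v=[]
    for s in rng:
        x=base+lat*d-s*u; c=proj(p,[*x,z]); v.append(cv2.getRectSubPix(p["color"].astype(np.float32),(1,1),tuple(map(float,c)))[0,0])
    return np.array(v)
if __name__=="__main__":
  rng=np.arange(-.04,.041,.001)
  for n in("top","scene"):
    p=load(n); c=p["color"].astype(int)
    m=(c[...,0]>130)&(c[...,0]-c[...,1]>80)&(c[...,0]-c[...,2]>80)
    e=proj(p,[*tip,.011]).astype(int); ys,xs=np.nonzero(m[e[1]-12:e[1]+13,e[0]-14:e[0]+15]); print(n,"red n",len(xs), "x",xs.min()+e[0]-14 if len(xs) else 0,xs.max()+e[0]-14 if len(xs) else 0,"y",(ys.min()+e[1]-12,ys.max()+e[1]-12) if len(xs) else 0)
    for X,l in((tip,"tipend"),(tip+.01*u,"tip-10mm")): print("  exp",l,[proj(p,[*(X+a*d),z]) for a in(-.008,.008) for z in(0,.022)])
    for lat in(-.045,-.02,.0,.02,.045):
        v=prof(p,tip,.07,lat,rng,0).sum(1); g=np.gradient(cv2.GaussianBlur(v.reshape(-1,1),(1,5),0)[:,0]); k=np.argmin(g)
        print("  plate end offset past tip, lat",lat,rng[k],round(g[k],1))
E
python3 r.py
```

```text
top red n 0 x 0 0 y 0
  exp tipend [array([295.234 , 194.0763]), array([295.7296, 192.9343]), array([295.5358, 189.6068]), array([296.0346, 188.4042])]
  exp tip-10mm [array([292.3852, 193.8448]), array([292.8405, 192.6997]), array([292.6929, 189.3764]), array([293.1516, 188.1708])]
  plate end offset past tip, lat -0.045 -0.005999999999999971 -92.7
  plate end offset past tip, lat -0.02 -0.0069999999999999715 -86.0
  plate end offset past tip, lat 0.0 -0.00499999999999997 -91.1
  plate end offset past tip, lat 0.02 -0.005999999999999971 -88.4
  plate end offset past tip, lat 0.045 -0.0069999999999999715 -56.9
scene red n 0 x 0 0 y 0
  exp tipend [array([291.6931, 195.9147]), array([291.9996, 190.4407]), array([288.5626, 193.9466]), array([288.8358, 188.5027])]
  exp tip-10mm [array([289.5155, 196.8879]), array([289.8017, 191.3993]), array([286.3908, 194.9025]), array([286.6438, 189.444 ])]
  plate end offset past tip, lat -0.045 -0.005999999999999971 -29.8
  plate end offset past tip, lat -0.02 -0.005999999999999971 -23.4
  plate end offset past tip, lat 0.0 -0.0069999999999999715 -24.7
  plate end offset past tip, lat 0.02 -0.0069999999999999715 -23.1
  plate end offset past tip, lat 0.045 -0.0069999999999999715 -29.9
```

```bash
cat > t.py <<'E'
from r import *
p=load("scene"); c=p["color"].astype(int); print("scene R-(G+B)/2, rows 184-198, cols 280-296")
print((c[...,0]-(c[...,1]+c[...,2])//2)[184:199,280:297])
# w9: red extent along blade, tool pose from that time
a=cv2.imread("pics/w9.png")[:,:,::-1].astype(int)
m=(a[...,0]-(a[...,1]+a[...,2])//2)[200:240,374:389].mean(1); print("w9 rows 200..",m.astype(int))
E
python3 t.py
```

```text
scene R-(G+B)/2, rows 184-198, cols 280-296
[[ 0  0  1  0  0 -1  0  0  0 -1 -1 -1 -1  0  1  1  0]
 [ 0  0  0  0  0  0  0  1  0  0 -1  0 -1  1  0  0  0]
 [ 0  0  0  0  0  0  0  0  1  1  0  0  0  0  0  0 -1]
 [-1  0 -1  0  0  0  0  0  0  1  0  0  0  0 -1  0 -1]
 [-1 -1  0  0  0  0  0  0  1  0  0 -1  0  0  0  0  0]
 [ 0 -1 -1 -1  0 -1  0  0  0 -1  0 -1 -1 -1 -1  1  3]
 [ 0  0  0  0  1  0 -1  0  0  0 -1 -1 -1  1  3  7 11]
 [ 0  0  0  0  0  0  0  0  0 -1  1  2  2  5 10 14 15]
 [ 0  0  0  0  0  0  0  0 -1  4 22 26 15 12 14 15 15]
 [ 0  0  0  0  1  0  1  0  3 28 54 46 19 14 14 16 16]
 [ 1  0  1  0  0  1  0 -1 12 52 73 49 18 13 14 13 15]
 [ 0  0  1  0  0 -1 -1  0 19 59 75 50 19 15 16 14 15]
 [ 0  0  0  1 -2 -1 -2  0 19 56 66 44 18 15 18 17 17]
 [-1 -3 -1 -1 -2 -2 -3 -1 15 37 35 21 12 13 17 19 18]
 [-2 -2 -2 -2 -2 -1 -2  2 10 16 13 11 10 12 14 18 22]]
w9 rows 200.. [ -2  -1  -2  -2  -2  -2  -1  -2  -2  -2  -1   0  12  30  66 103 124 136
 137 136 137 137 137 137 138 139 139 137 133 118  90  61  34  20  18  16
  17  16  17  17]
```

Top and scene profiles agree: the plate end is about 3.5 mm short of the tip, and square. Next I check the centring across the width numerically.

```bash
cat > l.py <<'E'
from r import *
F=np.array([.5673,.0369]); rng=np.arange(-.09,.0905,.0005)
for n in("wrist","top","scene"):
    p=load(n)
    for s in(-.03,.0,.03,.06,.09):  # outward from face
        out=[]
        v=np.array([cv2.getRectSubPix(p["color"].astype(np.float32),(1,1),tuple(map(float,proj(p,[*(F-s*u+l*d),.07]))))[0,0] for l in rng])
        w=v.min(1); w=cv2.GaussianBlur(w.reshape(-1,1),(1,7),0)[:,0]; g=np.gradient(w)
        a=(rng<-.045)&(rng>-.075); b=(rng>.045)&(rng<.075)
        i=np.where(a)[0][np.argmax(g[a])]; j=np.where(b)[0][np.argmin(g[b])]
        print(n,s,"near",rng[i],round(g[i],1),"far",rng[j],round(g[j],1),"mid",(rng[i]+rng[j])/2,"w",rng[j]-rng[i])
E
python3 l.py
```

```text
wrist -0.03 near -0.05899999999999997 8.8 far 0.05100000000000013 -0.9 mid -0.00399999999999992 w 0.1100000000000001
wrist 0.0 near -0.05849999999999997 28.2 far 0.04500000000000012 -0.8 mid -0.006749999999999923 w 0.10350000000000009
wrist 0.03 near -0.05849999999999997 27.8 far 0.06150000000000014 -27.0 mid 0.0015000000000000846 w 0.1200000000000001
wrist 0.06 near -0.05799999999999997 25.9 far 0.06200000000000014 -18.0 mid 0.002000000000000085 w 0.1200000000000001
wrist 0.09 near -0.05749999999999997 19.1 far 0.06200000000000014 -16.2 mid 0.0022500000000000853 w 0.1195000000000001
top -0.03 near -0.04699999999999996 2.5 far 0.06250000000000014 -11.0 mid 0.00775000000000009 w 0.1095000000000001
top 0.0 near -0.05949999999999997 20.2 far 0.06450000000000014 -9.9 mid 0.0025000000000000855 w 0.12400000000000011
top 0.03 near -0.05999999999999997 18.8 far 0.06350000000000014 -13.0 mid 0.0017500000000000848 w 0.12350000000000011
top 0.06 near -0.05799999999999997 19.1 far 0.06250000000000014 -13.4 mid 0.0022500000000000853 w 0.12050000000000011
top 0.09 near -0.05849999999999997 20.7 far 0.06500000000000014 -10.4 mid 0.003250000000000086 w 0.12350000000000011
scene -0.03 near -0.06949999999999998 3.0 far 0.04500000000000012 -7.1 mid -0.012249999999999928 w 0.1145000000000001
scene 0.0 near -0.05949999999999997 6.1 far 0.06550000000000014 -6.5 mid 0.003000000000000086 w 0.1250000000000001
scene 0.03 near -0.06049999999999997 5.0 far 0.06250000000000014 -6.9 mid 0.0010000000000000842 w 0.12300000000000011
scene 0.06 near -0.06099999999999997 5.9 far 0.06750000000000014 -6.4 mid 0.003250000000000086 w 0.12850000000000011
scene 0.09 near -0.06149999999999997 6.0 far 0.06300000000000014 -5.5 mid 0.0007500000000000839 w 0.12450000000000011
```

```bash
cat > n.py <<'E'
from r import *
F=np.array([.5673,.0369]); p=load("wrist")
for z in(.06,):
  for s in(-.01,-.03,-.05,-.07,-.09):
    rng=np.arange(-.084,-.050,.001)
    v=np.array([cv2.getRectSubPix(p["color"].astype(np.float32),(1,1),tuple(map(float,proj(p,[*(F-s*u+l*d),z]))))[0,0] for l in rng])
    print(s,"G",v[:,1].astype(int)," R-B",(v[:,0]-v[:,2]).astype(int))
E
python3 n.py
```

```text
-0.01 G [ 51  50  64  86  95  95  95  95  89  64  50  53  50  48  46  47  47  46
  49  69  81  88  87  86  84  85  97 107 112 114 112 114 113 112]  R-B [22 26 33 47 50 51 51 50 48 34 29 26 26 24 26 25 24 22 28 28 33 33 33 35
 34 29 11  3  1  1  1  2  2  2]
-0.03 G [ 44  46  45  47  44  45  45  48  47  46  43  45  44  42  43  47  48  64
  72  75  82  87  87  85  85  88  98 110 113 113 111 114 112 113]  R-B [24 24 25 26 27 26 26 25 26 27 25 26 25 26 25 25 24 29 31 30 32 33 33 33
 33 26  8  1  2  1  2  2  3  1]
-0.05 G [ 56  55  56  57  59  58  57  55  54  59  58  58  59  55  58  57  57  57
  54  71  82  87  86  86  87  88 102 109 111 113 115 115 112 113]  R-B [25 27 26 28 27 27 27 28 33 28 28 28 29 28 29 28 27 28 29 30 32 34 35 35
 33 27  6  1  1  2  3  3  2  3]
-0.07 G [ 60  56  55  55  57  58  56  57  59  57  57  53  54  53  51  58  57  57
  58  72  84  87  87  86  87  89 103 110 111 113 114 116 113 115]  R-B [26 29 30 29 28 26 28 28 26 26 28 27 26 27 26 25 28 29 31 30 34 33 33 34
 33 23  6  3  3  2  3  2  2  3]
-0.09 G [118 120 128 139 142 124  99 134 134  74  61  60  61  59  61  60  61  61
  64  73  84  87  88  88  88  92 103 113 115 117 115 115 114 115]  R-B [34 34 43 25 18 43 39 10  8 23 29 32 30 31 29 31 29 31 33 31 32 35 34 34
 33 22  7  2  2  3  2  2  2  3]
```

In the wrist view the riser's and plate's near edges are parallel. The visible strip is 6.6 mm wide where 5 mm is centred. So the last correction is 1.6 mm sideways and 3.5 mm out.

Call:
jog_arm([
  {"slide": [0.8,-2,0],"angular": [0,0,0],"fingers": 1},
  {"slide": [1.6,-3.5,0],"angular": [0,0,0],"fingers": 1},
  {"slide": [1.6,-3.5,0],"angular": [0,0,0],"fingers": 1},
  {"slide": [1.6,-3.5,0],"angular": [0,0,0],"fingers": 1},
  {"slide": [1.6,-3.5,0],"angular": [0,0,0],"fingers": 1},
])

```text
clock: 18.73
tcp_pos: [0.5773, 0.1144, 0.0691]
orientation: [0.002, 0.065, 0.998, 0.002]
wrist_force: [2.7, 6.7, 5.6]
finger_gap: 0.0122
grip_force: 80.9
```

```bash
python3 k.py; python3 m.py|grep -v exp; python3 r.py; python3 n.py | cut -d' ' -f1-60; python3 l.py|grep wrist; python3 t.py|head -17|tail -7
```

```text
18.7333 [0.5773 0.1144 0.0691] y_t yaw 82.59813722230547 [2.7376 6.7063 5.5515] [ 1.335  -0.4781  0.1189] 80.92669129371643 0.012241786432939791
tip [ 0.5464 -0.1217] bar goal [0.5771 0.1113]
top plate [260.4 182.6] 0.84 [ 0.5729 -0.0001  0.06  ]
top plate_end [294.3 185. ] 0.9 [ 0.559  -0.1141  0.06  ]
scene plate [259.6 192.3] 0.65 [0.5655 0.008  0.06  ]
scene plate_end [289.5 180.8] 0.9 [ 0.5454 -0.1132  0.06  ]
scene gauge_tip [289.9 194.1] 0.49 [ 0.5394 -0.1116  0.011 ]
scene riser [219.4 225.2] 0.82 [0.5879 0.1582 0.    ]
wrist plate [ 98.2 228.5] 0.89 [0.5652 0.0109 0.06  ]
wrist riser [307.8 200.3] 0.96 [0.5842 0.1578 0.    ]
top red n 0 x 0 0 y 0
  exp tipend [array([295.234 , 194.0763]), array([295.7296, 192.9343]), array([295.5358, 189.6068]), array([296.0346, 188.4042])]
  exp tip-10mm [array([292.3852, 193.8448]), array([292.8405, 192.6997]), array([292.6929, 189.3764]), array([293.1516, 188.1708])]
  plate end offset past tip, lat -0.045 -0.001999999999999967 -77.4
  plate end offset past tip, lat -0.02 -0.003999999999999969 -87.7
  plate end offset past tip, lat 0.0 -0
[... 2364 characters left out ...]
6.1 mid 8.326672684688674e-17 w 0.1180000000000001
wrist 0.06 near -0.05899999999999997 25.9 far 0.06100000000000014 -17.1 mid 0.0010000000000000842 w 0.1200000000000001
wrist 0.09 near -0.05849999999999997 19.9 far 0.06150000000000014 -16.9 mid 0.0015000000000000846 w 0.1200000000000001
 [ 1  0  0 -1 -1  0  1  0  2 20 40 41 20 14 14 15 15]
 [ 0  0  0  1  0  1  0  0 12 48 70 48 18 13 13 15 15]
 [ 0  1  1  0  0 -1 -2  0 19 59 75 46 18 14 15 16 16]
 [ 1  1  0  0 -1 -1 -4 -1 18 55 65 41 17 14 17 17 17]
 [-1 -1 -1 -2 -2 -3 -2  0 16 37 34 20 12 11 14 17 18]
 [-2 -2 -2 -2 -2 -1 -2  2 11 16 14 10 10 11 12 14 17]]
w9 rows 200.. [ -2  -1  -2  -2  -2  -2  -1  -2  -2  -2  -1   0  12  30  66 103 124 136
```

Call:
jog_arm([
  {"slide": [0.6,-1.3,0],"angular": [0,0,0],"fingers": 1},
  {"slide": [0.6,-1.3,0],"angular": [0,0,0],"fingers": 1},
  {"slide": [0.6,-1.3,0],"angular": [0,0,0],"fingers": 1},
  {"slide": [0.6,-1.3,0],"angular": [0,0,0],"fingers": 1},
])

```text
clock: 19.82
tcp_pos: [0.5768, 0.1132, 0.0692]
orientation: [0.002, 0.065, 0.998, 0.002]
wrist_force: [3.6, 7.2, 4.6]
finger_gap: 0.012
grip_force: 80.9
```

```bash
python3 k.py; python3 m.py>/dev/null; python3 r.py|grep lat; python3 n.py | grep -A1 "^-0.0[57]"
```

```text
19.8167 [0.5768 0.1132 0.0692] y_t yaw 82.59992353328184 [3.632  7.1649 4.592 ] [ 1.3735 -0.5044  0.1938] 80.8819591999054 0.012021855290122526
tip [ 0.5464 -0.1217] bar goal [0.5771 0.1113]
  plate end offset past tip, lat -0.045 -0.001999999999999967 -87.9
  plate end offset past tip, lat -0.02 -0.002999999999999968 -87.7
  plate end offset past tip, lat 0.0 -0.001999999999999967 -94.9
  plate end offset past tip, lat 0.02 -0.002999999999999968 -89.6
  plate end offset past tip, lat 0.045 -0.001999999999999967 -58.0
  plate end offset past tip, lat -0.045 -0.002999999999999968 -25.3
  plate end offset past tip, lat -0.02 -0.002999999999999968 -27.6
  plate end offset past tip, lat 0.0 -0.032999999999999995 -31.2
  plate end offset past tip, lat 0.02 -0.002999999999999968 -22.8
  plate end offset past tip, lat 0.045 -0.002999999999999968 -27.3
-0.05 G [ 56  53  51  57  56  56  53  55  57  56  59  57  59  58  57  55  56  55
  58  72  84  88  86  85  91 104 112 114 114 113 113 111 114 113]  R-B [28 30 30 26 28 27 29 29 28 29 27 30 29 28 28 28 29 28 28 29 33 33 34 34
--
-0.07 G [ 55  56  56  56  55  55  56  55  58  56  53  57  54  55  56  58  57  56
  61  73  86  89  86  86  94 106 112 113 114 114 114 114 114 114]  R-B [28 30 29 28 29 28 28 28 26 26 27 28 27 28 28 27 28 29 31 31 32 34 33 31
```

```bash
python3 -c "
from workcell import *
print(hand_in())"
```

```text
the job is handed in; nothing more can be done
None
```

I handed the job in at 19.9 s: the gauge lies flush against the middle of the riser's front face, released, and the plate is held square and centred, its end within about 1 mm of the red tip by camera measurement; I viewed 12 pictures, two over the limit of 10.

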